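# Clear and compress the turntable's belt tensioner

### The job

The belt tensioner of the model turntable has to be held slack so that a belt can be slipped on. Pick up the scraper block and with it, not with the fingers, first wipe all three stone chips off the aluminium deck onto the table; only then use the same held block to push the sprung idler arm back past its click, until its orange pointer is well inside the green marks, and finish while still holding the block there with the arm compressed. Leave the lighthouse, the tape roll and the black rock where they stand.

Things in the scene. Friction and masses are not known exactly. Their poses are not given: they have to be found in the camera images.
- deck: Aluminium plate fixed to the table, 230 (its x) x 240 (its y) x 18 mm thick. Origin under its centre at table height; the idler arm is pushed back along its +x (roughly away from the robot). Chips lie within deck x -15 to 65, y -90 to 10 mm; the space over y 22 to 58, x -23 to 77 is free. They come off easily over the edge at y = -120 (or x = 115).
- pivot (a point): On the deck top, on the arm's vertical pivot axis: deck frame (-30, 85) mm. The steel hub here is 36 mm dia, 27 mm above the deck top (its screw 32).
- pulley (a point): On the deck top, under the axis of the fixed steel drive pulley, 32 mm dia, 22 mm high: deck frame (75, 98) mm.
- green_marks (a point): Middle of the green marks painted on the deck, on an arc of 182 mm radius about the pivot: the orange pointer must end among them (joint 0.58 to 0.80). Red marks on the same arc: not yet past the click.
- tensioner (a joint): Hinge of the sprung idler arm (rad, anticlockwise seen from above as it is pushed back). 0 at rest, hard stop 0.80. The click lies between about 0.29 and 0.55. It does not lock: the spring returns the arm when let go. Spring torque 0.49 Nm at 0 to 1.05 Nm at 0.80 (4 to 8 N at the roller), about 2 N more at the click.
- pawl (a joint): Travel of the brass pawl slider (m): 0 at rest, lifted about 0.0025 while the arm's tooth passes. It need not be touched. It lies at deck x -115 to -73, y 73 to 97 mm, up to 14 mm above the deck top.
- idler_arm: Sprung blue bar, 14 mm wide, 6 to 18 mm above the deck top, from the pivot (its origin, at deck-top height) to a white roller 130 mm away, with an orange pointer on the deck side reaching 44 mm beyond the roller's axis. Its frame is parallel to the deck's at joint 0 and turns with the arm.
- roller (a point): Centre of the white roller's top; roller 36 mm dia, 4 to 38 mm above the deck top, axis vertical, does not spin. At joint q its axis is at pivot + 130 mm (sin(q-0.5), -cos(q-0.5)) in the deck frame. Push on its -x side (deck frame).
- scraper: Scraper block standing upright on its foot: black rubber foot 100 (its x) x 36 (its y) x 30 mm high, above it a wooden grip 100 x 26 mm up to 85 mm height. 0.2 kg nominal. Origin at the centre of its underside. Grip it from above across its thin y direction. It may stand on either side of the deck.
- scraper_grip (a point): A good grasp point on the scraper block: 68 mm above its underside, at the middle.
- chip_a: Reddish stone chip, about 22 x 18 x 12 mm high, irregular, 12 g; lies loose on the deck at the start. Origin at its centre.
- chip_b: Brown stone chip, about 21 x 16 x 12 mm high, irregular, 12 g; lies loose on the deck at the start. Origin at its centre.
- chip_c: Grey stone chip, about 20 x 18 x 12 mm high, irregular, 12 g; lies loose on the deck at the start. Origin at its centre.
- lighthouse: Blue and white ceramic model lighthouse, 68 mm base dia, 136 mm high, loose; origin under its centre. Bystander, on the other side of the deck from the scraper.
- tape_roll: Black roll of tape lying flat, 100 mm dia, 48 mm high, loose; origin under its centre. Bystander beside the deck.
- rock: Black model rock, 80 x 60 mm, about 75 mm high, loose; origin under its centre. Bystander beside the deck.
There are look-alikes about, which are no part of the job. Leave any blue or turquoise look-alike of the scraper alone.

How it is judged (in metres and radians):
On the way, in this order (a step that is already met when the one before it is completed fails the run):
1. all three chips are off the deck, lying on the table, with the scraper block in the gripper (height (world z) of each of chip_a, chip_b, chip_c below 0.015 m and contact force between the fingers and scraper above 3 N), for 0.2 s.
2. the arm is pushed past its click by the scraper block held in the gripper (value of joint tensioner above 0.58 rad and contact force between scraper and idler_arm above 2 N and contact force between the fingers and scraper above 3 N), for 0.2 s.
At the end, for the whole second after the job is handed in: Through the last second all three chips are off the deck (centres less than 15 mm above the table), the gripper holds the scraper block (over 3 N), the block presses on the idler arm (over 2 N) and keeps it still (under 0.1 rad/s) past the click, at a joint value over 0.58 rad (all of step 2 and height (world z) of each of chip_a, chip_b, chip_c below 0.015 m and velocity of joint tensioner between -0.1 and 0.1 rad/s); the arm keeps its last pose, push and grip.
It fails at once if the arm is pushed back (over 0.25 rad) while a chip is still on the deck (value of joint tensioner above 0.25 rad and not (height (world z) of each of chip_a, chip_b, chip_c below 0.015 m)).
It fails at once if the fingers push a chip (over 1 N) (contact force between the fingers and chip_a above 1 N or contact force between the fingers and chip_b above 1 N or contact force between the fingers and chip_c above 1 N).
It fails at once if the lighthouse, tape roll or rock is moved by more than 30 mm (distance of any of lighthouse, tape_roll, rock from where it was at the start of the episode above 0.03 m).
It also fails if it takes over 54 s, if anything falls off the work surface, if the arm or the gripper's body presses on something with over 40 N, if the wrist force passes 120 N, or if a joint passes its speed limit or range.

### The arm

A 6-joint arm with a two-finger parallel gripper is mounted at the origin on the work surface. World frame = base frame: x ahead of the robot, y to its left, z up, the work surface at z = 0. Lengths are in mm, angles in rad, forces in N, time in s.
With the tool pointing down it reaches from about 375 to 925 mm from the base axis. Payload 5.7 kg.
Tool frame: the origin (TCP) lies at the centre of the arm's flange, where the gripper is bolted on; the fingertips stand 173 mm ahead of it and the grasp point (between the pads) lies 155 mm ahead of it; z points along the fingers, y is the direction in which the jaws open and shut (so a half turn about z gives the same grasp; the last joint's range is limited). The gripper opens to 85 mm and grips with 20 to 120 N. Pads are 22 mm wide; open, the fingers measure 114 mm over their backs; the gripper's body (76 mm by 85 mm) begins 54 mm behind the grasp point. The pads swing forward as they close: fully open they stand 13 mm farther back than shut.
Start: joints at [1.029, 0.359, 1.51, -0, 1.272, -0.115], TCP at [248.375, 546.164, 404.667] pointing down, gripper open.
Joint ranges: [-2.97, 2.97], [-1.01, 2.36], [0.21, 2.38], [-0.96, 4.11], [0.2, 2.71], [-2.98, 2.98]. Speed limits (rad/s): [2.39, 2.39, 3.14, 3.14, 3.14, 3.14].

### API

Orientations are given as a unit quaternion [x, y, z, w].
In Python, from bench import status, optics, robot gives the robot as it stands.
- The arm moves only by the tool jog_arm, never from a script. Its argument "rows" is a list of rows, each an object of numbers: "x", "y", "z": the shift along the tool's x, y, z in m; "twist": the turn about the tool's z in rad. In form: [{"x": .., "y": .., "z": .., "twist": ..}, ...]. A call has 1 to 20 rows; each row shifts and turns the pose as measured when the row begins, along the tool's axes as they then stand; what a row does not reach is not made up. A row lasts 1/8 s, in which the tool goes at most 62.5 mm and 10.7 degrees, less where a joint would pass 70% of its speed; a pose out of reach is approached as far as the arm can. A call with a gripper value outside its range is refused whole. "hand" is the opening, from 0 (shut) to 1 (fully open), set as the call begins (left out, the last holds). The fingers move at their own pace and stop on an object; the grip force is fixed at half the most. Time passes only in rows, so rows that do not move let the fingers close. It gives the time, the measured TCP pose, the force and the opening at its end, in the units of the state.
- status.state(): the state, without advancing time (a new reading comes with each control period).
- optics.grab_frame(name): name is "scene" or "top"; returns a dict with "color" (384x512x3 uint8, red, green, blue), "fx", "fy", "cx", "cy" (pixels), "k1" (the pictures are not rectified: a ray, as slopes to the right and down, at radius r is drawn at 1 + k1 r^2 times it, then the intrinsics apply), "R" (3x3) and "t" (3): a world point X has camera coordinates R X + t. Camera axes: x right, y down, z forward; pixel columns grow to the right and rows downward; lengths in mm; the calibration is good to about 2 mm. A picture is of the moment at which its call begins. There is no depth.
- robot.sign_off(): hands the job in, once; it reports no verdict.
The state is a dict: "time_s": time; "q": joint angles; "dq": joint speeds; "joint_torque": joint torques, N m; "tcp_pos": TCP position; "orientation": TCP orientation; "wrist_force": force on the tool from outside, world axes, zero at the start; "torque": the same for the moment, N m; "width": finger opening in mm.
Only numpy, scipy, OpenCV 4.12 (cv2) and the standard library are available. Lean on these libraries where they do the work, as an engineer would, in place of code of your own. Each camera call takes 0.05 s, during which the arm holds its last target. There are 200 camera calls.

## Working session

There is one attempt and no reset: what is moved stays moved. The work goes in short steps, Python scripts to look and compute and a tool call to move; the robot and the scene stay as the last step left them, time stands still between calls to the robot, and variables do not carry over. Pictures are saved under pics/ and viewed, about 8 in all and at most 12, crops included, and the job is handed in when it is done.

Besides the shell and the picture viewer there is one more tool, called after "Request:" in YAML: its name, and indented under it one key for each argument. jog_arm: Moves the arm, as the interface text tells. Its arguments: {"type":"object","properties":{"rows":{"type":"array","items":{"type":"object","properties":{"x":{"type":"number"},"y":{"type":"number"},"z":{"type":"number"},"twist":{"type":"number"}}}},"hand":{"type":"number"}},"required":["rows"]}

```bash
mkdir -p pics
cat > h.py <<'E'
import numpy as np, cv2, json
from bench import status, optics, robot
def grab(n):
    f=optics.grab_frame(n); 
    for k in('R','t'): f[k]=np.array(f[k],float)
    return f
def K(f): return np.array([[f['fx'],0,f['cx']],[0,f['fy'],f['cy']],[0,0,1.]]),np.array([f['k1'],0,0,0,0.])
def ray(f,uv):
    k,_=K(f); d=np.array([(uv[0]-f['cx'])/f['fx'],(uv[1]-f['cy'])/f['fy']]); u=d.copy()
    for _ in range(30): u=d/(1+f['k1']*(u@u))
    return -f['R'].T@f['t'], f['R'].T@np.array([u[0],u[1],1])
def onz(f,uv,z):
    o,d=ray(f,uv); return o+d*(z-o[2])/d[2]
def proj(f,X):
    c=f['R']@np.array(X,float)+f['t']; u=c[:2]/c[2]; u=u*(1+f['k1']*(u@u)); return np.array([u[0]*f['fx']+f['cx'],u[1]*f['fy']+f['cy']])
def save(f,name,crop=None,s=1.5):
    im=f['color'][:,:,::-1]
    if crop: x0,y0,x1,y1=crop; im=im[y0:y1,x0:x1]
    cv2.imwrite('pics/'+name,cv2.resize(im,None,fx=s,fy=s,interpolation=cv2.INTER_CUBIC))
E
python3 - <<'E'
from h import *
for n in('scene','top'):
    f=grab(n); save(f,n+'0.png'); print(n,-f['R'].T@f['t'],f['R'][2],f['fx'],f['k1'])
    np.save(n+'0.npy',f,allow_pickle=True)
print(status.state())
E
```

```text
scene [1551.1675543   358.87597066  809.60468428] [-0.79730739 -0.21998136 -0.56205795] 465.12662397214837 0.04828135983666458
top [ 279.72533437   52.6645714  1106.67069166] [ 0.21605313  0.0228313  -0.97611463] 354.77727880530216 -0.07156933426424025
{'time_s': 0.1, 'q': array([ 1.02890071e+00,  3.59446913e-01,  1.51130398e+00,  2.73257188e-05,
        1.27251781e+00, -1.15080105e-01]), 'dq': array([-0.00014718, -0.00122939, -0.00166946, -0.00191352, -0.0008457 ,
       -0.00076684]), 'joint_torque': array([-1.68888309e-04, -5.28655279e+01, -2.79348242e+01, -1.07412930e-04,
        4.99585658e-03, -1.96084864e-05]), 'tcp_pos': array([248.2114606 , 545.90413748, 403.93680633]), 'orientation': array([ 2.11795435e-01,  9.77313661e-01, -7.89005176e-04, -2.82715244e-04]), 'wrist_force': array([-0.19522758,  0.06204034, -0.88175556]), 'torque': array([-0.03055382,  0.01656751, -0.05433905]), 'width': 85.66555494308346}
```

View pics/top0.png

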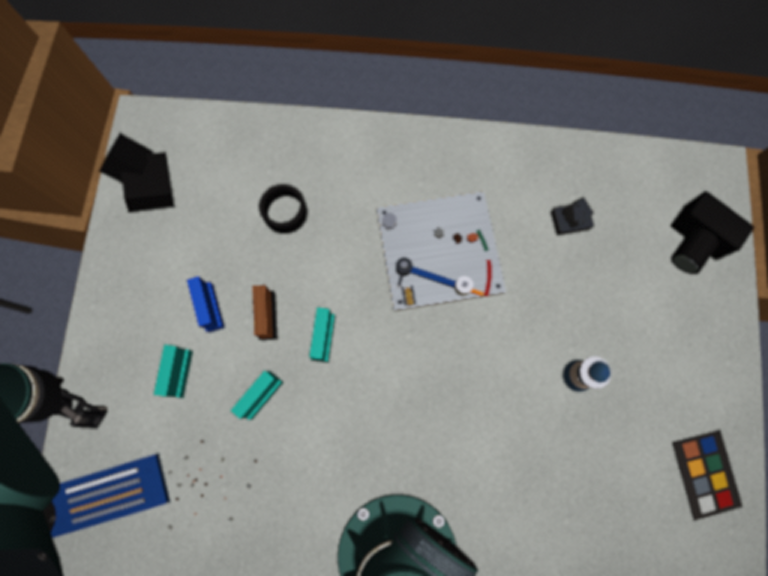

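View pics/scene0.png

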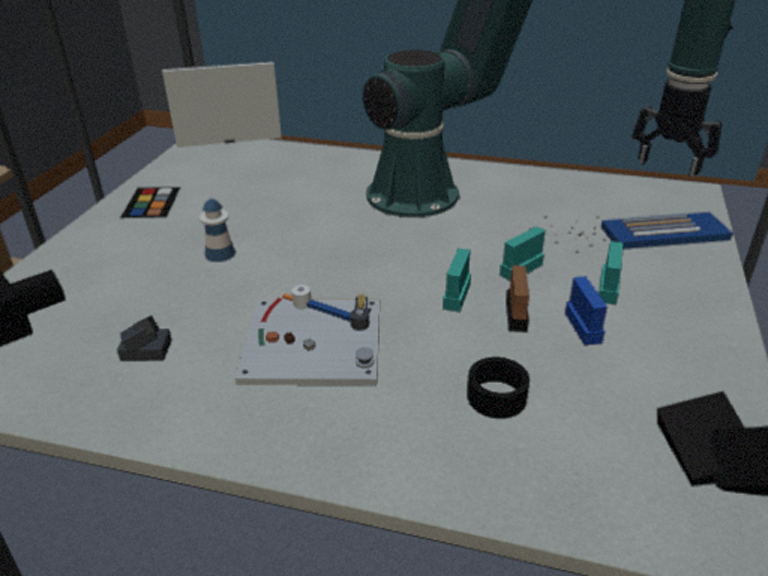

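The top view shows the look-alikes: blue (205,303) and turquoise (321,334), (172,371) and (257,395). The brown wooden block on a black foot at (263,312) fits the description, so I choose that one. The deck is at about (440,250), with the chips at (438,232), (457,238) and (472,238). The roller is at (464,285), the lighthouse at (587,374), the tape at (283,208) and the rock at (573,217).

Run:
```python
from h import *
T=np.load('top0.npy',allow_pickle=True).item(); S=np.load('scene0.npy',allow_pickle=True).item()
a=T['color'][120:250,150:350][:,:,::-1]; b=S['color'][150:270,150:400][:,:,::-1]
cv2.imwrite('pics/c1.png',np.vstack([cv2.resize(a,(500,325),interpolation=2),cv2.resize(b,(500,240),interpolation=2)]))
# deck
def show(n,m,z,f):
    cs,_=cv2.findContours(m.astype(np.uint8),0,2)
    for c in cs:
        if cv2.contourArea(c)<8: continue
        M=cv2.moments(c); uv=(M['m10']/M['m00'],M['m01']/M['m00']); print(n,np.round(uv,1),cv2.contourArea(c),np.round(onz(f,uv,z),1))
def corners(f,roi,poly=None):
    x0,y0,x1,y1=roi; im=f['color'][y0:y1,x0:x1].astype(int)
    hsv=cv2.cvtColor(f['color'][y0:y1,x0:x1],cv2.COLOR_RGB2HSV)
    return im,hsv
for n,f,roi in(('top',T,(245,120,345,215)),('scene',S,(150,185,262,262))):
    im=f['color'].astype(int); h=cv2.cvtColor(f['color'],cv2.COLOR_RGB2HSV)
    bl=(im[:,:,2]-im[:,:,0])  # bluish deck vs greenish table
    m=np.zeros(bl.shape,bool); x0,y0,x1,y1=roi; 
    bb=cv2.GaussianBlur(bl.astype(np.float32),(3,3),0)
    print(n,'deck/table b-r',bl[170,300],bl[230,330],bl[228,190],bl[250,240])
    m[y0:y1,x0:x1]=(bb>4)[y0:y1,x0:x1]
    c=max(cv2.findContours(m.astype(np.uint8),0,2)[0],key=cv2.contourArea); q=cv2.convexHull(c)
    r=cv2.approxPolyN(q,4)[0] if hasattr(cv2,'approxPolyN') else cv2.boxPoints(cv2.minAreaRect(q))
    print('deck',r.tolist(),[np.round(onz(f,p,18),1).tolist() for p in r])
    sub=np.zeros(bl.shape,bool); sub[y0:y1,x0:x1]=1
    R,G,B=im[:,:,0],im[:,:,1],im[:,:,2]
    show('green',sub&(G-R>25)&(G-B>8),18,f)
    show('red/orange',sub&(R-B>40),24,f)
    show('wood',(R-B>30)&(R>70)&~sub&(np.indices(bl.shape)[0]>150)&(np.indices(bl.shape)[1]>150)&(np.indices(bl.shape)[1]<360)&(np.indices(bl.shape)[0]<230),85,f)
```

```text
top deck/table b-r 11 -3 -3 -3
deck [[337, 194], [262, 206], [251, 138], [322, 127]] [[542.4, -182.3, 18.0], [483.0, 50.0, 18.0], [704.5, 105.0, 18.0], [764.3, -124.5, 18.0]]
green [321.4 159.8] 10.0 [ 650.6 -127.8   18. ]
red/orange [272.2 197.1] 31.5 [512.9  20.6  24. ]
red/orange [322.8 189. ] 70.0 [ 553.  -135.8   24. ]
red/orange [314.8 157.9] 20.5 [ 653.1 -105.3   24. ]
wood [173.1 206.6] 290.5 [445.3 310.1  85. ]
scene deck/table b-r 6 7 9 15
deck [[261, 185], [261, 261], [150, 261], [150, 185]] [[408.0, 54.6, 18.0], [733.1, 140.1, 18.0], [801.2, -124.5, 18.0], [492.5, -274.8, 18.0]]
green [173.6 224.6] 11.5 [ 654.  -126.4   18. ]
red/orange [180.9 223.9] 28.0 [ 653.4 -104.7   24. ]
red/orange [179.8 206. ] 28.0 [ 578.2 -139.8   24. ]
red/orange [240.4 200.3] 19.5 [508.5  19.4  24. ]
red/orange [191.2 197.5] 11.0 [ 530.7 -124.1   24. ]
wood [346.5 194.1] 261.0 [490.4 316.   85. ]
```

View pics/c1.png

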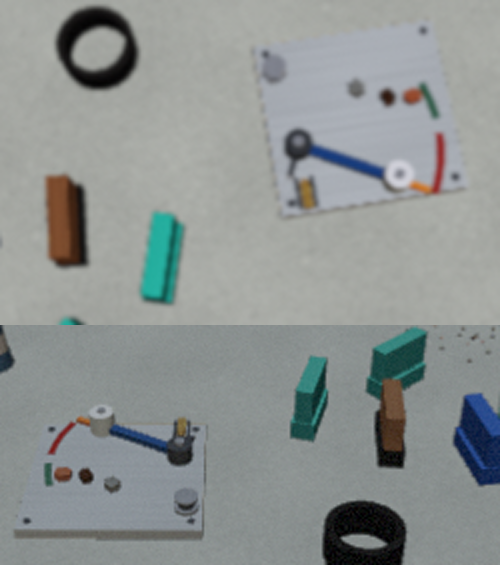

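The crop confirms the brown block on its black foot. From the deck corners, the deck centre is about (623.5,-38) with yaw 0.25. Next I need the block's yaw and the chip positions in the deck frame.

```bash
cat >> h.py <<'E'
DC=np.array([623.5,-38.]);DY=0.25
def rot(a): return np.array([[np.cos(a),-np.sin(a)],[np.sin(a),np.cos(a)]])
def d2w(p): return DC+rot(DY)@np.array(p,float)
def w2d(p): return rot(-DY)@(np.array(p[:2])-DC)
def pose():
    s=status.state(); x,y,z,w=s['orientation']; 
    yt=np.array([2*(x*y-z*w),1-2*(x*x+z*z),2*(y*z+x*w)]); return s,np.array(s['tcp_pos']),np.arctan2(yt[1],yt[0])
def go(xy,z,psi):
    """remaining shift in tool axes (m) and twist for TCP target"""
    s,p,a=pose(); d=np.r_[xy,z]-p; t=-((psi-a+np.pi)%(2*np.pi)-np.pi)
    print('tcp',p.round(1),'psi',round(a,3),'| x %.4f y %.4f z %.4f twist %.3f'%((-np.sin(a)*d[0]+np.cos(a)*d[1])/1e3,(np.cos(a)*d[0]+np.sin(a)*d[1])/1e3,-d[2]/1e3,t),'F',np.round(s['wrist_force'],1),'w',round(s['width'],1),'t',round(s['time_s'],2))
E
python3 - <<'E'
from h import *
T=np.load('top0.npy',allow_pickle=True).item(); S=np.load('scene0.npy',allow_pickle=True).item()
for n,uv in(('grey',(292.4,155.2)),('brown',(305.2,158.4)),('red',(315,158)),('hub27',(269.2,177.5)),('pul',(259.3,147.3))):
    z={'hub27':45,'pul':40}.get(n,24); X=onz(T,uv,z); print(n,X.round(),w2d(X).round())
print('roller',w2d(onz(T,(309.8,189.5),56)).round(1), w2d(onz(S,(150+101*.5,150+(410-325)*.5),56)).round(1))
print('light',onz(T,(391,249),0).round(),'tape',onz(T,(189,142),0).round(),'rock',onz(T,(382,145),0).round())
for f,roi in((T,(150,180,190,235)),(S,(330,170,360,225))):
    im=f['color'].astype(int); x0,y0,x1,y1=roi; m=np.zeros(im.shape[:2],np.uint8)
    m[y0:y1,x0:x1]=((im[:,:,0]-im[:,:,2]>25))[y0:y1,x0:x1]
    v=im[:,:,0]; print([ [int(v[r,c])*int(m[r,c]) for c in range(x0+14,x0+36)] for r in ((190,200,210,220) if f is T else (180,186,192,198,204,210))])
    c=max(cv2.findContours(m,0,2)[0],key=cv2.contourArea); q=cv2.approxPolyN(cv2.convexHull(c),6,ensure_convex=True)[0]
    for p in q: print(p,onz(f,p,85).round(),onz(f,p,30).round())
E
```

```text
grey [656. -33.  24.] [32. -3.]
brown [649. -75.  24.] [ 15. -42.]
red [ 653. -106.   24.] [ 12. -73.]
hub27 [569.  36.  45.] [-34.  85.]
pul [667.  75.  40.] [70. 98.]
roller [-94.1 -30.2] [-90.5 -28.5]
light [ 386. -363.    0.] tape [680. 309.   0.] rock [ 727. -331.    0.]
[[0, 0, 0, 0, 0, 145, 142, 142, 142, 136, 132, 128, 128, 0, 0, 0, 0, 0, 0, 0, 0, 0], [0, 0, 0, 0, 131, 120, 120, 124, 126, 125, 123, 119, 105, 79, 65, 61, 49, 0, 0, 0, 0, 0], [0, 0, 0, 0, 0, 131, 120, 122, 125, 127, 124, 120, 114, 98, 76, 65, 57, 0, 0, 0, 0, 0], [0, 0, 0, 0, 0, 141, 124, 121, 124, 127, 124, 122, 120, 106, 78, 64, 62, 49, 0, 0, 0, 0]]
[176 190] [496. 309.  85.] [507. 322.  30.]
[180 195] [482. 295.  85.] [493. 308.  30.]
[181 224] [396. 280.  85.] [403. 292.  30.]
[175 225] [392. 297.  85.] [398. 310.  30.]
[169 223] [396. 315.  85.] [402. 330.  30.]
[167 190] [493. 335.  85.] [505. 351.  30.]
[[107, 108, 110, 107, 104, 107, 0, 0, 0, 0, 0, 0, 0, 0, 0, 0, 0, 0, 0, 0, 0, 0], [108, 108, 106, 113, 110, 107, 107, 0, 0, 0, 0, 0, 0, 0, 0, 0, 0, 0, 0, 0, 0, 0], [106, 105, 105, 109, 108, 104, 106, 108, 0, 0, 0, 0, 0, 0, 0, 0, 0, 0, 0, 0, 0, 0], [74, 70, 74, 76, 73, 77, 70, 79, 0, 0, 0, 0, 0, 0, 0, 0, 0, 0, 0, 0, 0, 0], [74, 75, 75, 75, 73, 70, 72, 89, 0, 0, 0, 0, 0, 0, 0, 0, 0, 0, 0, 0, 0, 0], [81, 80, 79, 80, 82, 81, 80, 0, 0, 0, 0, 0, 0, 0, 0, 0, 0, 0, 0, 0, 0, 0]]
[350 178] [407. 317.  85.] [320. 314.  30.]
[352 196] [495. 331.  85.] [415. 329.  30.]
[350 212] [569. 333.  85.] [494. 331.  30.]
[342 212] [574. 314.  85.] [500. 310.  30.]
[340 196] [503. 300.  85.] [424. 296.  30.]
[341 176] [403. 291.  85.] [316. 286.  30.]
```

```bash
python3 -c "
from h import *
go((448,311),300,1.73)"
```

```text
tcp [248.2 545.9 403.9] psi 1.144 | x -0.2791 y -0.1311 z 0.1039 twist -0.586 F [-0.2  0.1 -0.9] w 85.7 t 0.1
```

Request:
jog_arm:
  rows:
    - {"x":-0.046,"y":-0.022,"z":0.01}
    - {"x":-0.046,"y":-0.022,"z":0.01}
    - {"x":-0.046,"y":-0.022,"z":0.01}
    - {"x":-0.046,"y":-0.022,"z":0.01}
    - {"x":-0.046,"y":-0.022,"z":0.02}
    - {"x":-0.04,"y":-0.02,"z":0.02}
    - {"twist":-0.17}
    - {"twist":-0.17}
    - {"twist":-0.17}
    - {"twist":-0.08}
    - {}
  hand: 1

```text
$.rows[0]: bad value
```

```bash
python3 -c "
from h import *
go((448,311),300,1.73)
f=grab('scene'); save(f,'s1.png',(290,100,440,240),4); g=grab('top'); print(proj(f,(448,311,85)),proj(g,(448,311,85)))
"
```

```text
tcp [248.2 545.9 403.9] psi 1.144 | x -0.2791 y -0.1311 z 0.1039 twist -0.586 F [-0.2  0.1 -0.9] w 85.7 t 0.1
[346.31747122 185.44995238] [172.95771717 205.64840278]
```

View pics/s1.png

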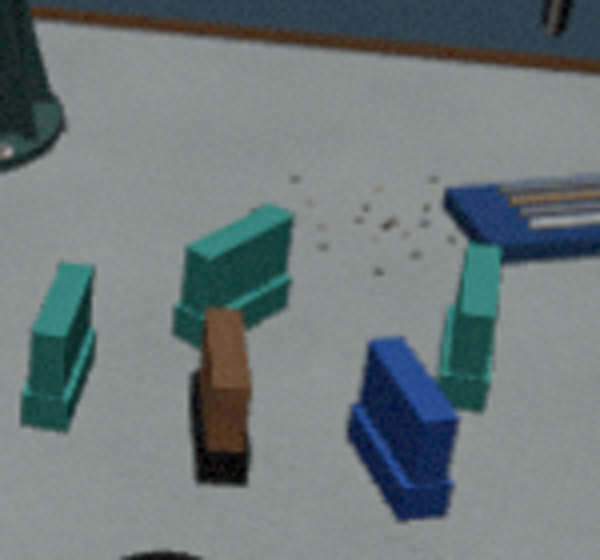

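The move was refused, because every row needs all four numbers. The crop (5th picture) shows the brown block's top face clearly, with corners at (205,310), (240,310), (250,386) and (210,388), so I use those to refine its pose.

```bash
python3 -c "
from h import *
f=np.load('scene0.npy',allow_pickle=True).item()
for u,v in((205,310),(241,310),(250,386),(210,388)): print(onz(f,(290+u/4-.4,100+v/4-.4),85).round(1))"
```

```text
[408.8 291.3  85. ]
[402.4 316.1  85. ]
[495.9 331.6  85. ]
[504.9 305.9  85. ]
```

Request:
jog_arm:
  rows:
    - {"x":-0.046,"y":-0.022,"z":0.01,"twist":0}
    - {"x":-0.046,"y":-0.022,"z":0.01,"twist":0}
    - {"x":-0.046,"y":-0.022,"z":0.01,"twist":0}
    - {"x":-0.046,"y":-0.022,"z":0.01,"twist":0}
    - {"x":-0.046,"y":-0.022,"z":0.02,"twist":0}
    - {"x":-0.04,"y":-0.02,"z":0.02,"twist":0}
    - {"x":0,"y":0,"z":0,"twist":-0.17}
    - {"x":0,"y":0,"z":0,"twist":-0.17}
    - {"x":0,"y":0,"z":0,"twist":-0.17}
    - {"x":0,"y":0,"z":0,"twist":-0.08}
    - {"x":0,"y":0,"z":0,"twist":0}
  hand: 1

```text
time_s: 1.58
tcp_pos: [446.9, 309.0, 320.3]
orientation: [-0.091, 0.996, 0.0, -0.0]
wrist_force: [-0.0, 0.2, 0.1]
width: 85.5
```

```bash
python3 -c "
from h import *
go((449,311),290,1.73)"
```

```text
tcp [446.9 309.  320.3] psi 1.752 | x -0.0025 y 0.0016 z 0.0303 twist 0.022 F [-0.   0.2  0.1] w 85.5 t 1.57
```

Request:
jog_arm:
  rows:
    - {"x":-0.004,"y":0.002,"z":0.03,"twist":0.02}
    - {"x":0,"y":0,"z":0.03,"twist":0}
    - {"x":0,"y":0,"z":0.03,"twist":0}
    - {"x":0,"y":0,"z":0.017,"twist":0}
    - {"x":0,"y":0,"z":0,"twist":0}
  hand: 1

```text
time_s: 2.2
tcp_pos: [451.3, 312.6, 211.2]
orientation: [-0.076, 0.997, 0.001, 0.001]
wrist_force: [1.0, 0.3, 0.5]
width: 85.6
```

```bash
python3 -c "
from h import *
go((450,311),213,1.73)"
```

```text
tcp [451.3 312.6 211.2] psi 1.722 | x 0.0016 y -0.0013 z -0.0018 twist -0.008 F [1.  0.3 0.5] w 85.6 t 2.2
```

Request:
jog_arm:
  rows:
    - {"x":0,"y":0,"z":0,"twist":0}
    - {"x":0,"y":0,"z":0,"twist":0}
    - {"x":0,"y":0,"z":0,"twist":0}
    - {"x":0,"y":0,"z":0,"twist":0}
    - {"x":0,"y":0,"z":0,"twist":0}
    - {"x":0,"y":0,"z":0,"twist":0}
  hand: 0

```text
time_s: 2.95
tcp_pos: [452.0, 313.0, 213.6]
orientation: [-0.075, 0.997, 0.002, 0.003]
wrist_force: [-0.8, -0.5, -2.6]
width: 25.4
```

```bash
python3 -c "
from h import *
go((450,311),320,1.73)"
```

```text
tcp [452.  313.  213.6] psi 1.721 | x 0.0023 y -0.0017 z -0.1064 twist -0.009 F [-0.8 -0.5 -2.6] w 25.4 t 2.95
```

Request:
jog_arm:
  rows:
    - {"x":0,"y":0,"z":-0.03,"twist":0}
    - {"x":0,"y":0,"z":-0.03,"twist":0}
    - {"x":0,"y":0,"z":-0.03,"twist":0}
    - {"x":0,"y":0,"z":-0.02,"twist":0}
    - {"x":0,"y":0,"z":0,"twist":0}
  hand: 0

```text
time_s: 3.58
tcp_pos: [450.6, 312.1, 324.9]
orientation: [-0.075, 0.997, 0.001, 0.0]
wrist_force: [0.4, -0.3, -2.7]
width: 25.5
```

```bash
python3 -c "
from h import *
print('deck target',d2w((27,42)))
go(d2w((27,42)),320,1.82)
f=grab('scene'); save(f,'s2.png',(280,60,430,200),4)"
```

```text
deck target [639.2696691    9.37422861]
tcp [450.6 312.1 324.9] psi 1.72 | x -0.1415 y -0.3275 z 0.0049 twist -0.100 F [ 0.4 -0.3 -2.7] w 25.5 t 3.58
```

View pics/s2.png

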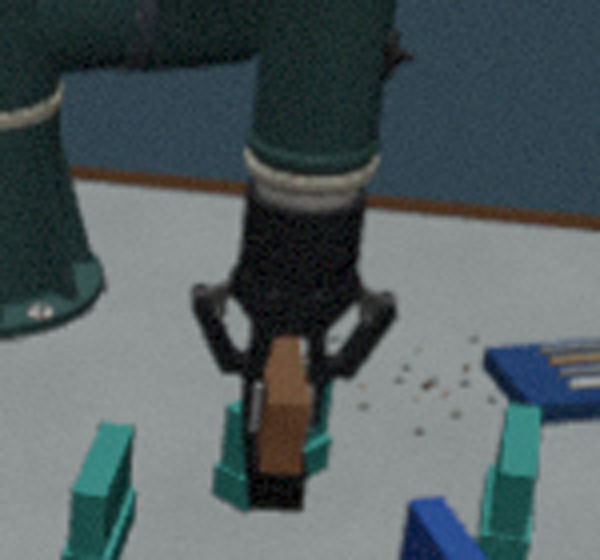

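The block is held upright, clear of the table and roughly centred in the jaws (6th picture). Next I carry it over the free strip of the deck.

Request:
jog_arm:
  rows:
    - {"x":-0.018,"y":-0.041,"z":0,"twist":0}
    - {"x":-0.018,"y":-0.041,"z":0,"twist":0}
    - {"x":-0.018,"y":-0.041,"z":0,"twist":0}
    - {"x":-0.018,"y":-0.041,"z":0,"twist":0}
    - {"x":-0.018,"y":-0.041,"z":0,"twist":0}
    - {"x":-0.018,"y":-0.041,"z":0,"twist":0}
    - {"x":-0.018,"y":-0.041,"z":0,"twist":0}
    - {"x":-0.017,"y":-0.04,"z":0,"twist":0}
    - {"x":0,"y":0,"z":0,"twist":-0.1}
    - {"x":0,"y":0,"z":0,"twist":0}
  hand: 0

```text
time_s: 4.88
tcp_pos: [641.3, -0.5, 304.4]
orientation: [-0.126, 0.992, 0.001, -0.012]
wrist_force: [0.4, -0.5, -2.9]
width: 25.5
```

```bash
python3 -c "
from h import *
go(d2w((27,42)),235,1.82)"
```

```text
tcp [ 6.413e+02 -5.000e-01  3.044e+02] psi 1.823 | x -0.0005 y 0.0100 z 0.0694 twist 0.003 F [ 0.4 -0.5 -2.9] w 25.5 t 4.88
```

Request:
jog_arm:
  rows:
    - {"x":0,"y":0.01,"z":0.02,"twist":0}
    - {"x":0,"y":0,"z":0.02,"twist":0}
    - {"x":0,"y":0,"z":0.015,"twist":0}
    - {"x":0,"y":0,"z":0.005,"twist":0}
    - {"x":0,"y":0,"z":0,"twist":0}
  hand: 0

```text
time_s: 5.5
tcp_pos: [638.5, 10.9, 242.7]
orientation: [-0.123, 0.992, 0.001, -0.01]
wrist_force: [-2.0, -0.8, 2.0]
width: 25.5
```

```bash
python3 -c "
from h import *
go(d2w((27,42)),235,1.82);print(status.state()['orientation'])"
```

```text
tcp [638.5  10.9 242.7] psi 1.817 | x -0.0003 y -0.0016 z 0.0077 twist -0.003 F [-2.  -0.8  2. ] w 25.5 t 5.5
[-1.22678736e-01  9.92395061e-01  6.78455489e-04 -1.00752032e-02]
```

Request:
jog_arm:
  rows:
    - {"x":0,"y":0,"z":0.004,"twist":0}
    - {"x":0,"y":0,"z":0,"twist":0}
    - {"x":0,"y":0,"z":0,"twist":0}
  hand: 0

```text
time_s: 5.88
tcp_pos: [639.7, 11.4, 240.7]
orientation: [-0.122, 0.992, 0.0, -0.008]
wrist_force: [-0.8, -0.3, 0.7]
width: 25.3
```

```bash
python3 -c "
from h import *
go(d2w((27,42)),235,1.82);print(status.state()['orientation'])"
```

```text
tcp [639.7  11.4 240.7] psi 1.815 | x 0.0009 y -0.0019 z 0.0057 twist -0.005 F [-0.8 -0.3  0.7] w 25.3 t 5.88
[-1.21990746e-01  9.92498976e-01  9.43487745e-05 -8.00191397e-03]
```

```bash
python3 -c "
from h import *
f=grab('scene'); save(f,'s3.png',(140,120,300,260),4)
go(d2w((27,42)),235,1.82)"
```

```text
tcp [639.7  11.4 240.7] psi 1.815 | x 0.0009 y -0.0019 z 0.0057 twist -0.005 F [-0.5 -0.6  1.7] w 25.4 t 5.92
```

View pics/s3.png

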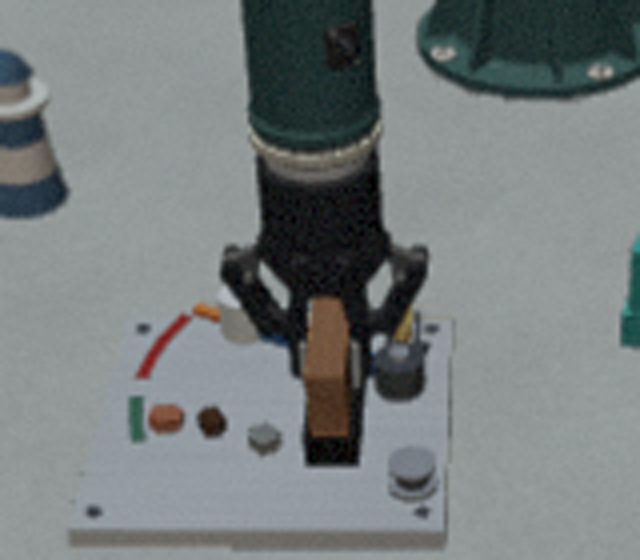

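The block stands on the deck in the free strip, with the chips at about (165,418), (211,420) and (264,437) ahead of it (7th picture). The force suggests it touches slightly early, possibly pitched in the grip. I'll press gently to level it.

Request:
jog_arm:
  rows:
    - {"x":0,"y":0,"z":0.005,"twist":0}
    - {"x":0,"y":0,"z":0.005,"twist":0}
    - {"x":0,"y":0,"z":0,"twist":0}
  hand: 0

```text
time_s: 6.3
tcp_pos: [641.0, 11.8, 238.2]
orientation: [-0.121, 0.993, -0.0, -0.005]
wrist_force: [0.0, -1.1, -3.2]
width: 25.5
```

```bash
python3 -c "
from h import *
go(d2w((27,42)),235,1.82);print(status.state()['orientation'])"
```

```text
tcp [641.   11.8 238.2] psi 1.814 | x 0.0023 y -0.0020 z 0.0032 twist -0.006 F [ 0.  -1.1 -3.2] w 25.5 t 6.3
[-1.21434606e-01  9.92587914e-01 -1.44589611e-04 -4.78009873e-03]
```

Request:
jog_arm:
  rows:
    - {"x":0.002,"y":0,"z":0.005,"twist":0}
    - {"x":0,"y":0,"z":0.002,"twist":0}
    - {"x":0,"y":-0.012,"z":0,"twist":0}
    - {"x":0,"y":-0.012,"z":0,"twist":0}
    - {"x":0,"y":-0.012,"z":0,"twist":0}
    - {"x":0,"y":-0.012,"z":0,"twist":0}
  hand: 0

```text
time_s: 7.05
tcp_pos: [652.2, -34.0, 236.8]
orientation: [-0.121, 0.993, 0.003, -0.001]
wrist_force: [-2.0, 5.3, 7.4]
width: 25.8
```

```bash
python3 -c "
from h import *
go(d2w((27,-128)),234,1.82);print(status.state()['orientation'],w2d(pose()[1]))"
```

```text
tcp [652.2 -34.  236.8] psi 1.813 | x 0.0009 y -0.1247 z 0.0028 twist -0.007 F [-2.   5.3  7.4] w 25.8 t 7.05
[-0.12089776  0.99266106  0.0025022  -0.00121747] [28.82372696 -3.27148599]
```

Request:
jog_arm:
  rows:
    - {"x":0,"y":-0.012,"z":0,"twist":0}
    - {"x":0,"y":-0.012,"z":0,"twist":0}
    - {"x":0,"y":-0.012,"z":0,"twist":0}
    - {"x":0,"y":-0.012,"z":0,"twist":0}
    - {"x":0,"y":-0.012,"z":0,"twist":0}
  hand: 0

```text
time_s: 7.68
tcp_pos: [667.7, -92.5, 236.8]
orientation: [-0.119, 0.993, 0.008, -0.0]
wrist_force: [-2.0, 5.8, 8.0]
width: 25.3
```

```bash
python3 -c "
from h import *
go(d2w((27,-128)),234,1.82);print(status.state()['orientation'],w2d(pose()[1]))
f=grab('scene'); save(f,'s4.png',(140,120,300,260),4)"
```

```text
tcp [667.7 -92.5 236.8] psi 1.81 | x 0.0017 y -0.0643 z 0.0028 twist -0.010 F [-2.   5.8  8. ] w 25.3 t 7.67
[-1.19322957e-01  9.92825957e-01  7.64791689e-03 -4.00667419e-04] [ 29.37939058 -63.70460711]
```

View pics/s4.png

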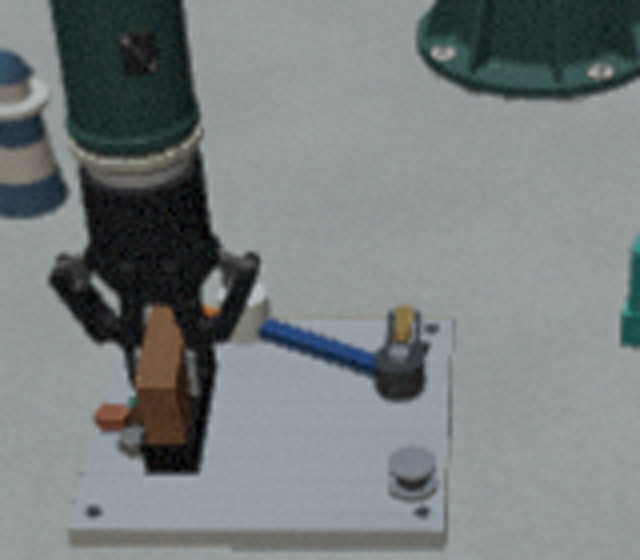

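The chips (red at (112,417), grey at (132,438), brown hidden) are being pushed ahead of the block (8th picture), so I keep sweeping.

Request:
jog_arm:
  rows:
    - {"x":0,"y":-0.012,"z":0,"twist":0}
    - {"x":0,"y":-0.012,"z":0,"twist":0}
    - {"x":0,"y":-0.012,"z":0,"twist":0}
    - {"x":0,"y":-0.012,"z":0,"twist":0}
    - {"x":0,"y":-0.012,"z":0,"twist":0}
    - {"x":0,"y":-0.012,"z":-0.001,"twist":0}
    - {"x":0,"y":0,"z":0,"twist":0}
  hand: 0

```text
time_s: 8.6
tcp_pos: [686.1, -166.4, 235.9]
orientation: [-0.117, 0.993, 0.012, 0.0]
wrist_force: [0.7, -2.2, 2.6]
width: 25.6
```

```bash
python3 -c "
from h import *
go(d2w((27,-128)),234,1.82);print(status.state()['orientation'],w2d(pose()[1]))
f=grab('scene'); g=grab('top'); 
a=f['color'][120:260,110:270][:,:,::-1];b=g['color'][130:230,280:380][:,:,::-1]
cv2.imwrite('pics/s5.png',np.hstack([cv2.resize(a,(457,400),interpolation=2),cv2.resize(b,(340,400),interpolation=2)]))"
```

```text
tcp [ 686.1 -166.4  235.9] psi 1.806 | x 0.0021 y 0.0119 z 0.0019 twist -0.014 F [ 0.7 -2.2  2.6] w 25.6 t 8.6
[-1.17283243e-01  9.93030159e-01  1.16478924e-02  2.67300696e-04] [  28.88991366 -139.93973172]
```

View pics/s5.png

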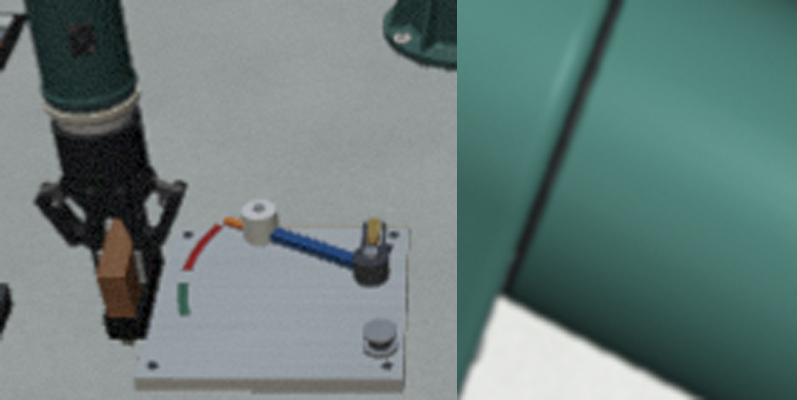

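The deck is now clear of chips (9th picture), and the arm is still at rest with the pointer beside the red marks. I lift away, then check where the chips lie.

Request:
jog_arm:
  rows:
    - {"x":0,"y":0,"z":-0.03,"twist":0}
    - {"x":0,"y":0,"z":-0.03,"twist":0}
    - {"x":0,"y":0,"z":-0.03,"twist":0}
    - {"x":0.03,"y":0.01,"z":0,"twist":0.15}
    - {"x":0.03,"y":0.01,"z":0,"twist":0.15}
    - {"x":0.03,"y":0.01,"z":0,"twist":0.15}
    - {"x":0.03,"y":0.01,"z":0,"twist":0.15}
    - {"x":0,"y":0,"z":0,"twist":0}
  hand: 0

```text
time_s: 9.7
tcp_pos: [559.8, -124.3, 323.0]
orientation: [0.19, 0.982, 0.012, -0.012]
wrist_force: [0.4, -0.8, -2.6]
width: 25.5
```

```bash
python3 -c "
from h import *
go(d2w((-134,-6)),320,-.25);print(status.state()['orientation'],w2d(pose()[1]))
f=grab('scene'); im=f['color'].astype(int)
m=np.zeros(im.shape[:2],np.uint8);m[200:262,110:182]=1
R,G,B=[im[:,:,i] for i in range(3)]
for n,k in(('red',(R-B>40)),('dark',(R+G+B<190)),):
  for c in cv2.findContours((m*k).astype(np.uint8),0,2)[0]:
    M=cv2.moments(c)
    if M['m00']>4: uv=(M['m10']/M['m00'],M['m01']/M['m00']); print(n,np.round(uv),M['m00'],w2d(onz(f,uv,6)).round())
save(f,'s6.png',(100,130,260,270),4)"
```

```text
tcp [ 559.8 -124.3  323. ] psi 1.189 | x 0.0777 y 0.0198 z 0.0030 twist 1.439 F [ 0.4 -0.8 -2.6] w 25.5 t 9.7
[ 0.1896836   0.98169394  0.01243235 -0.01194065] [-83.04634525 -67.86717765]
red [156. 226.] 21.0 [  -3. -144.]
red [178. 208.] 18.0 [-81. -97.]
dark [160. 228.] 25.0 [   7. -132.]
dark [111. 226.] 30.0 [  -0. -267.]
```

View pics/s6.png

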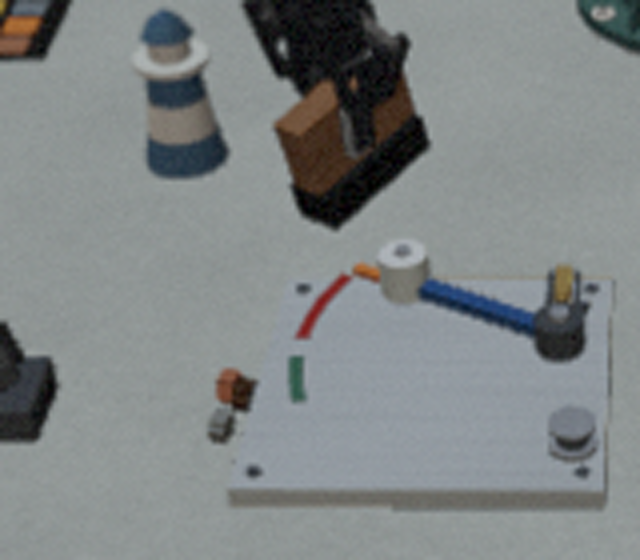

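All three chips lie beyond the deck edge at (232,385), (243,393) and (221,425) in the 10th picture. Brown is close to the edge, so I triangulate it with the top view to check it isn't perched there.

```bash
python3 -c "
from h import *
g=grab('top');f=grab('scene')
for z in(6,12,24): print(z,onz(f,(100+242/4,130+393/4),z).round(),w2d(onz(f,(100+242/4,130+393/4),z)).round())
im=g['color'].astype(int);R,G,B=[im[:,:,i] for i in range(3)]
print('expected px',[proj(g,np.r_[d2w(p),6]).round(1) for p in((7,-132),(-3,-144))])
p=proj(g,np.r_[d2w((5,-138)),6]).astype(int); x0,y0=p-12
print((R-B)[y0:y0+24:1,x0:x0+24]); print((R+G+B)[y0:y0+24,x0:x0+24]//3,x0,y0)"
```

```text
6 [ 664. -162.    6.] [   9. -130.]
12 [ 671. -158.   12.] [  16. -128.]
24 [ 684. -150.   24.] [  31. -124.]
expected px [array([332. , 158.4]), array([336.3, 160.7])]
[[ -9 -14 -11 -11 -15 -25 -35 -40 -42 -43 -42 -43 -42 -42 -42 -42 -42 -38
  -27 -18 -12 -11 -12 -13]
 [-14 -13 -11 -11 -18 -29 -37 -41 -42 -43 -43 -43 -42 -42 -43 -43 -41 -35
  -23 -15 -12 -12 -11 -12]
 [-14 -12 -10 -14 -22 -33 -39 -42 -43 -42 -42 -42 -42 -43 -42 -43 -40 -31
  -19 -13 -12 -12 -12 -12]
 [-13 -10 -11 -16 -28 -37 -41 -42 -43 -43 -42 -42 -42 -42 -43 -42 -39 -27
  -15 -12 -12 -13 -12 -13]
 [-13 -10 -12 -21 -32 -39 -42 -43 -43 -42 -42 -43 -43 -42 -42 -42 -35 -23
  -15 -12 -13 -12 -13 -13]
 [-12 -11 -16 -25 -35 -41 -42 -43 -43 -42 -42 -42 -42 -43 -42 -38 -29 -18
  -12 -12 -12 -12 -13 -14]
 [-10 -13 -18 -30 -38 -41 -43 -42 -42 -43 -42 -42 -42 -43 -40 -35 -25 -15
  -12 -12 -13 -13 -13 -13]
 [-11 -15 -24 -35 -41 -43 -42 -42 -42 -42 -42 -43 -42 -42 -40 -31 -19 -14
  -11 -12 -13 -12 -14 -13]
 [-12 -18 -28 -37 -41 -43 -42 -42 -42 -43 -42 -43 -42 -42 -38 -28 -16 -12
  -13 -13 -13 -13 -14 -14]
 [-14 -23 -32 -40 -42 
[... 3226 characters left out ...]
19 119 118 117 117 116 116 113 106 103 103 106 107 109 109
  109 107 106 104  99  93]
 [121 122 121 120 119 119 118 118 117 117 112 103  99 102 104 106 106 108
  108 108 107 107 104 103]
 [123 123 122 122 121 120 120 119 119 116 108 100  97 100 102 104 106 107
  108 108 106 106 105 104]
 [124 124 123 122 122 122 121 121 120 117 105  95  97  99 101 103 104 107
  107 107 106 105 104 103]
 [126 124 124 124 124 123 123 122 121 114 100  93  94  97  99 102 103 105
  106 106 106 105 104 103]
 [127 126 126 125 125 124 124 124 119 106  93  89  91  95  98 100 102 103
  104 104 104 104 103 101]
 [128 128 127 127 127 126 126 124 115  98  86  85  90  93  95  98  99 102
  102 103 103 103 101 101]] 321 146
```

The arm hides that spot in the top view. I'll move towards the push start and look again.

Request:
jog_arm:
  rows:
    - {"x":0.02,"y":0.005,"z":0,"twist":0.17}
    - {"x":0.02,"y":0.0,"z":0,"twist":0.17}
    - {"x":0.02,"y":-0.01,"z":0,"twist":0.17}
    - {"x":0,"y":0,"z":0,"twist":0.17}
    - {"x":0,"y":0,"z":0,"twist":0.17}
    - {"x":0,"y":0,"z":0,"twist":0.17}
    - {"x":0,"y":0,"z":0,"twist":0.17}
    - {"x":0,"y":0,"z":0,"twist":0.17}
    - {"x":0,"y":0,"z":0,"twist":0.08}
    - {"x":0,"y":0,"z":0,"twist":0}
  hand: 0

```text
time_s: 11.1
tcp_pos: [517.4, -102.1, 324.8]
orientation: [0.801, 0.599, 0.005, -0.01]
wrist_force: [-0.7, 0.6, -2.9]
width: 25.4
```

```bash
python3 -c "
from h import *
go(d2w((-134,-6)),320,-.25);print(status.state()['orientation'],w2d(pose()[1]))
g=grab('top');f=grab('scene')
a=g['color'][125:185,290:380][:,:,::-1];b=f['color'][210:250,140:200][:,:,::-1]
cv2.imwrite('pics/s7.png',np.vstack([cv2.resize(a,(540,360),interpolation=2),cv2.resize(b,(330,220),interpolation=2,).copy() if 0 else cv2.copyMakeBorder(cv2.resize(b,(330,220),interpolation=2),0,0,0,210,0)]))"
```

```text
tcp [ 517.4 -102.1  324.8] psi -0.287 | x 0.0178 y -0.0284 z 0.0048 twist -0.037 F [-0.7  0.6 -2.9] w 25.4 t 11.1
[ 0.80093934  0.59863699  0.00508051 -0.01020354] [-118.70471544  -35.85530825]
```

View pics/s7.png

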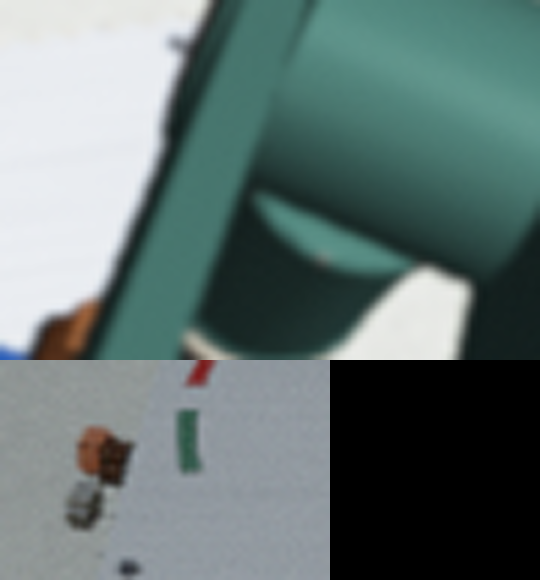

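In the 11th picture red and grey lie free on the table. Brown at (113,462) touches the deck edge and may be leaning or stacked, and I can't rule out that it is too high. A premature push fails the run, so I'll first sweep alongside the deck at table level with the block to knock any lean down.

```bash
python3 -c "
from h import *
go(d2w((-78,-177)),300,.25)"
```

```text
tcp [ 517.1 -102.   324.8] psi -0.286 | x -0.1006 y 0.1074 z 0.0248 twist -0.536 F [-0.1  0.1 -2.5] w 25.2 t 11.2
```

Request:
jog_arm:
  rows:
    - {"x":-0.025,"y":0.027,"z":0,"twist":0}
    - {"x":-0.025,"y":0.027,"z":0,"twist":0}
    - {"x":-0.025,"y":0.027,"z":0,"twist":0}
    - {"x":-0.025,"y":0.026,"z":0,"twist":0}
    - {"x":0,"y":0,"z":0.01,"twist":-0.18}
    - {"x":0,"y":0,"z":0.01,"twist":-0.18}
    - {"x":0,"y":0,"z":0.005,"twist":-0.17}
    - {"x":0,"y":0,"z":0,"twist":0}
  hand: 0

```text
time_s: 12.2
tcp_pos: [595.8, -232.8, 294.2]
orientation: [0.604, 0.797, 0.008, -0.008]
wrist_force: [0.2, 0.1, -3.6]
width: 25.0
```

```bash
python3 -c "
from h import *
go(d2w((-78,-177)),225,.25)"
```

```text
tcp [ 595.8 -232.8  294.2] psi 0.273 | x 0.0050 y -0.0029 z 0.0692 twist 0.023 F [ 0.2  0.1 -3.6] w 25.0 t 12.2
```

Request:
jog_arm:
  rows:
    - {"x":0.004,"y":-0.003,"z":0.025,"twist":0.02}
    - {"x":0,"y":0,"z":0.02,"twist":0}
    - {"x":0,"y":0,"z":0.015,"twist":0}
    - {"x":0,"y":0,"z":0.005,"twist":0}
    - {"x":0,"y":0,"z":0,"twist":0}
  hand: 0

```text
time_s: 12.82
tcp_pos: [593.3, -229.0, 229.1]
orientation: [0.616, 0.787, 0.008, -0.006]
wrist_force: [-0.7, -0.3, -2.1]
width: 25.2
```

```bash
python3 -c "
from h import *
go(d2w((-78,-177)),225,.25);print(w2d(pose()[1]))"
```

```text
tcp [ 593.3 -229.   229.1] psi 0.242 | x 0.0006 y -0.0015 z 0.0041 twist -0.008 F [-0.7 -0.3 -2.1] w 25.2 t 12.82
[ -76.55224651 -177.59674876]
```

Request:
jog_arm:
  rows:
    - {"x":0,"y":0,"z":0.006,"twist":0}
    - {"x":0,"y":0.012,"z":0,"twist":0}
    - {"x":0,"y":0.012,"z":0,"twist":0}
    - {"x":0,"y":0.012,"z":0,"twist":0}
    - {"x":0,"y":0.012,"z":0,"twist":0}
    - {"x":0,"y":0.012,"z":0,"twist":0}
    - {"x":0,"y":0.012,"z":0,"twist":0}
  hand: 0

```text
time_s: 13.7
tcp_pos: [669.2, -210.8, 225.4]
orientation: [0.617, 0.787, 0.008, -0.004]
wrist_force: [-0.1, -0.2, -2.0]
width: 25.4
```

```bash
python3 -c "
from h import *
go(d2w((40,-177)),225,.25);print(w2d(pose()[1]))"
```

```text
tcp [ 669.2 -210.8  225.4] psi 0.242 | x 0.0020 y 0.0385 z 0.0004 twist -0.008 F [-0.1 -0.2 -2. ] w 25.4 t 13.7
[   1.50294956 -178.70618891]
```

Request:
jog_arm:
  rows:
    - {"x":0.001,"y":0.012,"z":0,"twist":0}
    - {"x":0,"y":0.012,"z":0,"twist":0}
    - {"x":0,"y":0.012,"z":0,"twist":0}
    - {"x":0,"y":0.012,"z":0,"twist":0}
    - {"x":0,"y":0.012,"z":0,"twist":0}
    - {"x":0,"y":0,"z":0,"twist":0}
    - {"x":0,"y":0,"z":-0.03,"twist":0}
    - {"x":0,"y":0,"z":-0.03,"twist":0}
    - {"x":0,"y":0,"z":-0.03,"twist":0}
    - {"x":0,"y":0,"z":0,"twist":0}
  hand: 0

```text
time_s: 14.95
tcp_pos: [730.7, -195.8, 315.9]
orientation: [0.616, 0.787, 0.008, -0.006]
wrist_force: [1.2, -0.1, -2.9]
width: 25.3
```

```bash
python3 -c "
from h import *
go(d2w((-134,-6)),320,-.25);print(w2d(pose()[1]))
f=grab('scene'); im=f['color'].astype(int)
m=np.zeros(im.shape[:2],np.uint8);m[195:290,118:182]=1
R,G,B=[im[:,:,i] for i in range(3)]
for n,k in(('red',(R-B>40)),('dark',(R+G+B<210)),('nongrey',(R+G+B<330))):
  for c in cv2.findContours((m*k).astype(np.uint8),0,2)[0]:
    M=cv2.moments(c)
    if M['m00']>4: uv=(M['m10']/M['m00'],M['m01']/M['m00']); print(n,np.round(uv),M['m00'],cv2.boundingRect(c),w2d(onz(f,uv,6)).round())
print([np.round(proj(f,np.r_[d2w((x,-120)),18])) for x in(0,30,60,90,115)])
"
```

```text
tcp [ 730.7 -195.8  315.9] psi 0.242 | x 0.1718 y -0.2002 z -0.0041 twist 0.492 F [ 1.2 -0.1 -2.9] w 25.3 t 14.95
[  64.83878727 -179.37525933]
red [151. 246.] 16.5 (149, 244, 5, 6) [  83. -142.]
red [178. 208.] 18.0 (174, 203, 8, 11) [-81. -97.]
red [120. 202.] 45.0 (118, 196, 12, 12) [-111. -271.]
red [143. 200.] 137.0 (133, 195, 20, 11) [-125. -207.]
dark [161. 228.] 10.0 (160, 225, 3, 8) [   8. -129.]
dark [137. 206.] 767.5 (118, 195, 42, 24) [ -95. -218.]
nongrey [169. 254.] 42.5 (158, 253, 24, 3) [112. -89.]
nongrey [151. 251.] 60.0 (148, 244, 7, 16) [ 102. -136.]
nongrey [161. 229.] 24.0 (159, 225, 5, 9) [  11. -129.]
nongrey [174. 224.] 26.0 (172, 219, 4, 11) [-11. -97.]
nongrey [177. 209.] 21.0 (174, 203, 8, 12) [-78. -98.]
nongrey [137. 206.] 853.0 (118, 195, 43, 25) [ -94. -217.]
[array([164., 223.]), array([162., 230.]), array([160., 237.]), array([158., 245.]), array([156., 251.])]
```

Red and grey were swept along to deck x 80–110. Brown stayed tight against the deck edge. I'll swing the arm to +y so the top camera sees the spot, and measure brown's height across the two views.

```bash
python3 -c "
from h import *
go((550,130),320,.242)"
```

```text
tcp [ 729.9 -195.5  313.8] psi 0.242 | x 0.3591 y -0.0966 z -0.0062 twist 0.000 F [-0.1 -0.1 -2.2] w 25.6 t 15.0
```

Request:
jog_arm:
  rows:
    - {"x":0.045,"y":-0.012,"z":0,"twist":0}
    - {"x":0.045,"y":-0.012,"z":0,"twist":0}
    - {"x":0.045,"y":-0.012,"z":-0.005,"twist":0}
    - {"x":0.045,"y":-0.012,"z":-0.005,"twist":0}
    - {"x":0.045,"y":-0.012,"z":-0.005,"twist":0}
    - {"x":0.045,"y":-0.012,"z":0,"twist":0}
    - {"x":0.045,"y":-0.012,"z":0,"twist":0}
    - {"x":0.045,"y":-0.012,"z":0,"twist":0}
    - {"x":0,"y":0,"z":0,"twist":0}
  hand: 0

```text
time_s: 16.12
tcp_pos: [537.2, 139.0, 320.6]
orientation: [0.618, 0.786, -0.001, -0.019]
wrist_force: [0.4, -0.8, -3.0]
width: 25.2
```

```bash
python3 -c "
from h import *
go((550,130),320,.242)
f=grab('scene');g=grab('top')
for n,h,(x0,y0,x1,y1) in(('s',f,(140,205,185,265)),('t',g,(310,125,355,185))):
  im=h['color'].astype(int);R,G,B=[im[:,:,i] for i in range(3)]
  m=np.zeros(im.shape[:2],np.uint8);m[y0:y1,x0:x1]=1
  for thr in(240,330):
   for c in cv2.findContours((m*(R+G+B<thr)).astype(np.uint8),0,2)[0]:
    M=cv2.moments(c)
    if M['m00']>3: uv=(M['m10']/M['m00'],M['m01']/M['m00']); print(n,thr,np.round(uv,1),M['m00'],cv2.boundingRect(c),*[w2d(onz(h,uv,z)).round() for z in(6,12,20)])
a=g['color'][115:185,285:355][:,:,::-1];b=f['color'][200:270,130:200][:,:,::-1]
cv2.imwrite('pics/s8.png',np.hstack([cv2.resize(a,(400,400),interpolation=2),cv2.resize(b,(400,400),interpolation=2)]))"
```

```text
tcp [537.2 139.  320.6] psi 0.239 | x -0.0118 y 0.0103 z 0.0006 twist -0.003 F [ 0.4 -0.8 -3. ] w 25.2 t 16.12
s 240 [151.3 248.6] 10.0 (149, 245, 5, 11) [  92. -138.] [  99. -136.] [ 108. -133.]
s 240 [160.8 228.4] 17.5 (159, 225, 5, 8) [   9. -129.] [  17. -127.] [  26. -124.]
s 240 [173.6 225. ] 10.5 (173, 220, 3, 10) [ -5. -97.] [  2. -95.] [ 12. -92.]
s 240 [177.6 208.7] 9.5 (175, 205, 7, 9) [-80. -97.] [-72. -95.] [-62. -93.]
s 330 [170.9 254. ] 52.5 (157, 253, 28, 3) [112. -84.] [119. -83.] [128. -80.]
s 330 [151.1 251.4] 71.5 (148, 244, 7, 16) [ 103. -137.] [ 109. -135.] [ 118. -132.]
s 330 [160.8 228.7] 25.0 (159, 225, 5, 9) [  11. -129.] [  18. -127.] [  28. -124.]
s 330 [173.6 224. ] 29.0 (172, 219, 5, 12) [-10. -97.] [ -2. -95.] [  8. -93.]
s 330 [177.4 209.4] 23.0 (174, 205, 8, 10) [-77. -98.] [-69. -96.] [-58. -93.]
t 330 [330.7 157. ] 4.5 (330, 155, 3, 5) [  12. -129.] [  10. -127.] [   8. -125.]
```

View pics/s8.png

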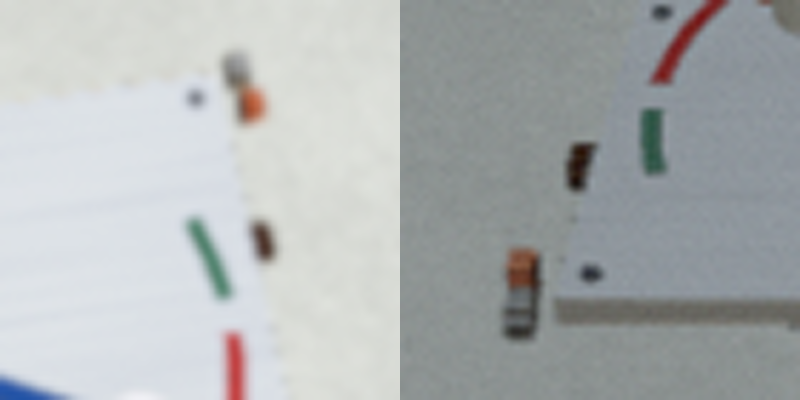

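The 12th picture and the two-view intersection put brown at deck (11,-129) with height about 7 mm, so it lies on the table. Red and grey also lie on the table past the corner. Now I go to the push start behind the roller.

```bash
python3 -c "
from h import *
go(d2w((-136,-5)),320,-.25)"
```

```text
tcp [539.3 137.  321. ] psi 0.237 | x -0.1966 y -0.0951 z 0.0010 twist 0.487 F [ 0.2 -0.4 -2.8] w 25.4 t 16.23
```

Request:
jog_arm:
  rows:
    - {"x":-0.033,"y":-0.016,"z":0,"twist":0}
    - {"x":-0.033,"y":-0.016,"z":0,"twist":0}
    - {"x":-0.033,"y":-0.016,"z":0,"twist":0}
    - {"x":-0.033,"y":-0.016,"z":0,"twist":0}
    - {"x":-0.033,"y":-0.016,"z":0,"twist":0}
    - {"x":-0.032,"y":-0.015,"z":0,"twist":0}
    - {"x":0,"y":0,"z":0,"twist":0.17}
    - {"x":0,"y":0,"z":0,"twist":0.17}
    - {"x":0,"y":0,"z":0,"twist":0.15}
    - {"x":0,"y":0,"z":0,"twist":0}
  hand: 0

```text
time_s: 17.48
tcp_pos: [494.9, -98.0, 312.4]
orientation: [0.799, 0.6, -0.006, -0.015]
wrist_force: [-0.4, -0.1, -2.8]
width: 25.6
```

```bash
python3 -c "
from h import *
go(d2w((-136,-5)),242,-.25);print(w2d(pose()[1]))"
```

```text
tcp [494.9 -98.  312.4] psi -0.282 | x 0.0201 y -0.0078 z 0.0704 twist -0.032 F [-0.4 -0.1 -2.8] w 25.6 t 17.48
[-139.46243569  -26.30782361]
```

Request:
jog_arm:
  rows:
    - {"x":0.02,"y":-0.008,"z":0,"twist":-0.03}
    - {"x":0,"y":0,"z":0.025,"twist":0}
    - {"x":0,"y":0,"z":0.02,"twist":0}
    - {"x":0,"y":0,"z":0.015,"twist":0}
    - {"x":0,"y":0,"z":0.005,"twist":0}
    - {"x":0,"y":0,"z":0,"twist":0}
  hand: 0

```text
time_s: 18.23
tcp_pos: [491.0, -72.8, 246.1]
orientation: [0.785, 0.619, -0.005, -0.016]
wrist_force: [0.2, -0.7, -2.8]
width: 25.7
```

```bash
python3 -c "
from h import *
go(d2w((-136,-5)),242,-.25);print(w2d(pose()[1]))
q=0
for q in (0,.15,.3,.45,.6,.7,.72):
  a=q-.5; r=np.array([-30,85])+130*np.array([np.sin(a),-np.cos(a)]); C=r-36*np.array([np.cos(a),np.sin(a)]); print(q,C.round(),d2w(C).round(1),'psi',round(q-.25,2))"
```

```text
tcp [491.  -72.8 246.1] psi -0.235 | x -0.0031 y 0.0028 z 0.0041 twist 0.015 F [ 0.2 -0.7 -2.8] w 25.7 t 18.23
[-137.03846618   -0.9718476 ]
0 [-124.  -12.] [506.4 -80.1] psi -0.25
0.15 [-108.  -25.] [524.6 -88.8] psi -0.1
0.3 [-91. -35.] [543.9 -94.7] psi 0.05
0.45 [-72. -43.] [563.9 -97.6] psi 0.2
0.6 [-53. -48.] [584.2 -97.5] psi 0.35
0.7 [-39. -50.] [597.5 -95.8] psi 0.45
0.72 [-37. -50.] [600.2 -95.3] psi 0.47
```

Request:
jog_arm:
  rows:
    - {"x":-0.002,"y":0.008,"z":0.004,"twist":0}
    - {"x":-0.002,"y":0.008,"z":0.001,"twist":0}
    - {"x":-0.002,"y":0.0065,"z":0,"twist":-0.05}
    - {"x":-0.002,"y":0.0065,"z":0,"twist":-0.05}
    - {"x":-0.002,"y":0.0065,"z":0,"twist":-0.05}
    - {"x":-0.002,"y":0.0065,"z":0,"twist":-0.05}
  hand: 0

```text
time_s: 18.98
tcp_pos: [529.8, -92.8, 240.3]
orientation: [0.716, 0.697, -0.005, -0.02]
wrist_force: [-4.0, 0.4, 0.4]
width: 25.1
```

```bash
cat >> h.py <<'E'
def qest():
    s,p,a=pose(); x,y=w2d(p)
    # block face normal n at angle a-DY; roller contact: (roller-C).n=36
    n=np.array([np.cos(a-DY),np.sin(a-DY)]); qs=np.linspace(0,.85,851)
    R=np.array([-30,85])[:,None]+130*np.array([np.sin(qs-.5),-np.cos(qs-.5)])
    e=(R-np.array([[x],[y]])).T@n-36; print('C',np.round([x,y],1),'q from block',qs[np.argmin(abs(e))])
def qimg():
    f=grab('top'); im=f['color'].astype(int);R,G,B=[im[:,:,i] for i in range(3)]
    for n in('top','scene'):
        f=grab(n); im=f['color'].astype(int);R,G,B=[im[:,:,i] for i in range(3)]
        m=((R-B>50)&(R-G>20)).astype(np.uint8)
        for c in cv2.findContours(m,0,2)[0]:
            M=cv2.moments(c)
            if M['m00']<3: continue
            uv=(M['m10']/M['m00'],M['m01']/M['m00']); d=w2d(onz(f,uv,22))-np.array([-30,85]); r=np.hypot(*d)
            px=im[int(uv[1]),int(uv[0])]
            if 140<r<195: print(n,'pointer?' ,np.round(uv,1),'r',round(r),'q',round(np.arctan2(d[0],-d[1])+.5,3),'rgb',px,M['m00'])
E
python3 -c "
from h import *
go(d2w((-72,-43)),240,.2);qest();qimg()"
```

```text
tcp [529.8 -92.8 240.3] psi -0.027 | x -0.0038 y 0.0347 z 0.0003 twist -0.227 F [-4.   0.4  0.4] w 25.1 t 18.98
C [-104.3  -29.9] q from block 0.192
scene pointer? [182.7 204.3] r 173 q 0.207 rgb [124  59  61] 37.0
```

Request:
jog_arm:
  rows:
    - {"x":-0.002,"y":0.0068,"z":0,"twist":-0.05}
    - {"x":-0.002,"y":0.0068,"z":0,"twist":-0.05}
    - {"x":-0.002,"y":0.0068,"z":0,"twist":-0.05}
    - {"x":-0.002,"y":0.0068,"z":0,"twist":-0.05}
    - {"x":-0.002,"y":0.0068,"z":0,"twist":-0.05}
    - {"x":-0.002,"y":0.0068,"z":0,"twist":-0.05}
  hand: 0

```text
time_s: 19.88
tcp_pos: [565.1, -101.7, 238.0]
orientation: [0.603, 0.797, -0.008, -0.028]
wrist_force: [-10.2, -1.8, 6.8]
width: 24.8
```

```bash
python3 -c "
from h import *
go(d2w((-39,-50)),240,.45);qest();qimg()"
```

```text
tcp [ 565.1 -101.7  238. ] psi 0.276 | x -0.0036 y 0.0333 z -0.0020 twist -0.174 F [-10.2  -1.8   6.8] w 24.8 t 19.88
C [-72.3 -47.2] q from block 0.451
scene pointer? [180.3 209.1] r 172 q 0.341 rgb [167 108  63] 34.0
```

Request:
jog_arm:
  rows:
    - {"x":-0.001,"y":0.007,"z":-0.002,"twist":-0.03}
    - {"x":-0.001,"y":0.007,"z":-0.001,"twist":-0.03}
    - {"x":-0.001,"y":0.007,"z":0,"twist":-0.03}
    - {"x":-0.001,"y":0.007,"z":0,"twist":-0.03}
  hand: 0

```text
time_s: 20.52
tcp_pos: [589.0, -100.0, 238.5]
orientation: [0.555, 0.831, -0.012, -0.031]
wrist_force: [-6.6, -4.5, 2.4]
width: 25.3
```

```bash
python3 -c "
from h import *
go(d2w((-39,-50)),240,.45);qest();qimg();print(status.state()['orientation'])"
```

```text
tcp [ 589.  -100.   238.5] psi 0.395 | x 0.0001 y 0.0099 z -0.0015 twist -0.055 F [-6.6 -4.5  2.4] w 25.3 t 20.52
C [-48.8 -51.6] q from block 0.627
scene pointer? [181.6 215.8] r 161 q 0.525 rgb [166 108  63] 19.5
scene pointer? [177.2 209.6] r 180 q 0.362 rgb [125  34  34] 10.0
[ 0.5548361   0.83130142 -0.01216576 -0.03077069]
```

The pointer in the image gives a joint value of about 0.53. The block estimate reads higher because the tool is tilted. I need about 20 mm more.

Request:
jog_arm:
  rows:
    - {"x":0,"y":0.007,"z":-0.001,"twist":-0.03}
    - {"x":0,"y":0.007,"z":0,"twist":-0.03}
    - {"x":0,"y":0.007,"z":0,"twist":-0.03}
  hand: 0

```text
time_s: 21.05
tcp_pos: [605.2, -95.6, 238.2]
orientation: [0.516, 0.856, -0.017, -0.033]
wrist_force: [-8.9, -7.3, 5.3]
width: 25.2
```

```bash
python3 -c "
from h import *
go(d2w((-25,-50)),240,.5);qest();qimg();print(status.state()['orientation'])"
```

```text
tcp [605.2 -95.6 238.2] psi 0.486 | x -0.0004 y 0.0071 z -0.0018 twist -0.014 F [-8.9 -7.3  5.3] w 25.2 t 21.05
C [-32.  -51.3] q from block 0.753
scene pointer? [181.5 219.8] r 160 q 0.637 rgb [169 115  74] 21.5
scene pointer? [176.6 210.6] r 180 q 0.39 rgb [126  51  54] 7.0
[ 0.51676071  0.85536771 -0.0163274  -0.03221575]
```

Request:
jog_arm:
  rows:
    - {"x":0,"y":0.006,"z":-0.001,"twist":0}
    - {"x":0,"y":0.003,"z":0,"twist":0}
    - {"x":0,"y":0,"z":0,"twist":0}
    - {"x":0,"y":0,"z":0,"twist":0}
  hand: 0

```text
time_s: 21.7
tcp_pos: [609.5, -94.2, 238.3]
orientation: [0.518, 0.854, -0.022, -0.036]
wrist_force: [-6.0, -1.3, 1.2]
width: 25.4
```

```bash
python3 -c "
from h import *
qest();qimg();go(d2w((-25,-50)),240,.5)
f=grab('scene');im=f['color'].astype(int);R,G,B=[im[:,:,i] for i in range(3)]
m=np.zeros(R.shape,bool);m[205:240,160:195]=1
ys,xs=np.nonzero(m&(G-R>15)&(G-B>3))
q=[]
for u,v in zip(xs,ys):
  d=w2d(onz(f,(u,v),18))-np.array([-30,85]); q.append((np.arctan2(d[0],-d[1])+.5,np.hypot(*d)))
print('green q range',np.min(q,0),np.max(q,0)); print(status.state()['dq'].round(4))
# pointer tip
ys,xs=np.nonzero(m&(R-B>50)&(R-G>20)&(G>70))
q=[(lambda d:(round(np.hypot(*d)),round(np.arctan2(d[0],-d[1])+.5,2)))(w2d(onz(f,(u,v),22))-np.array([-30,85])) for u,v in zip(xs,ys)]
print(sorted(q))"
```

```text
C [-27.5 -51. ] q from block 0.787
scene pointer? [181.  220.3] r 162 q 0.649 rgb [162 102  50] 18.5
scene pointer? [176.8 210.5] r 180 q 0.386 rgb [124  50  49] 7.5
tcp [609.4 -94.2 238.3] psi 0.482 | x 0.0004 y 0.0027 z -0.0017 twist -0.018 F [-5.5 -1.6  0.9] w 25.3 t 21.85
green q range [  0.57192334 178.21749177] [  0.81982012 186.79035201]
[-0.0007 -0.0015 -0.0011 -0.0005  0.0004  0.0002]
[(151, np.float64(0.62)), (151, np.float64(0.65)), (151, np.float64(0.68)), (153, np.float64(0.62)), (153, np.float64(0.65)), (154, np.float64(0.68)), (156, np.float64(0.62)), (156, np.float64(0.65)), (156, np.float64(0.68)), (159, np.float64(0.62)), (159, np.float64(0.64)), (162, np.float64(0.61)), (162, np.float64(0.64)), (162, np.float64(0.67)), (164, np.float64(0.61)), (164, np.float64(0.64)), (164, np.float64(0.67)), (167, np.float64(0.61)), (167, np.float64(0.64)), (167, np.float64(0.66)), (167, np.float64(0.69)), (170, np.float64(0.63)), (170, np.float64(0.66)), (170, np.float64(0.69)), (172, np.float64(0.63)), (172, np.float64(0.66)), (172, np.float64(0.68)), (175, np.float64(0.63))]
```

Request:
jog_arm:
  rows:
    - {"x":0,"y":0.005,"z":0,"twist":0}
    - {"x":0,"y":0.003,"z":0,"twist":0}
    - {"x":0,"y":0,"z":0,"twist":0}
    - {"x":0,"y":0,"z":0,"twist":0}
    - {"x":0,"y":0,"z":0,"twist":0}
    - {"x":0,"y":0,"z":0,"twist":0}
  hand: 0

```text
time_s: 22.65
tcp_pos: [609.6, -93.9, 238.4]
orientation: [0.52, 0.853, -0.03, -0.042]
wrist_force: [-5.5, -1.2, 2.1]
width: 25.4
```

```bash
python3 -c "
from h import *
qest();qimg();go(d2w((-25,-50)),240,.5);qimg();go(d2w((-25,-50)),240,.5)"
```

```text
C [-27.3 -50.7] q from block 0.789
scene pointer? [181.  219.1] r 162 q 0.617 rgb [165 106  56] 21.5
scene pointer? [176.7 210.4] r 180 q 0.384 rgb [125  47  50] 7.5
tcp [609.5 -93.9 238.4] psi 0.478 | x 0.0002 y 0.0025 z -0.0016 twist -0.022 F [-6.  -2.   1.3] w 25.5 t 22.8
scene pointer? [180.8 219.2] r 162 q 0.618 rgb [164 103  52] 21.5
scene pointer? [176.8 210.2] r 180 q 0.379 rgb [126  50  51] 8.0
tcp [609.5 -93.9 238.4] psi 0.478 | x 0.0002 y 0.0025 z -0.0016 twist -0.022 F [-6.2 -1.3  1. ] w 25.7 t 22.95
```

Rows with no motion re-anchor at the sagged pose, so the arm creeps back under load. I'll finish on a pushing row instead, since its target is then held.

Request:
jog_arm:
  rows:
    - {"x":0,"y":0.008,"z":-0.001,"twist":-0.02}
    - {"x":0,"y":0.008,"z":0,"twist":0}
    - {"x":0,"y":0.006,"z":0,"twist":0}
  hand: 0

```text
time_s: 23.32
tcp_pos: [624.4, -87.9, 238.0]
orientation: [0.512, 0.857, -0.037, -0.046]
wrist_force: [-10.9, -6.1, 8.3]
width: 25.2
```

```bash
python3 -c "
from h import *
qest()
for i in range(4): qimg();go(d2w((-25,-50)),240,.5)
for i in range(4): grab('top')
qimg();go(d2w((-25,-50)),240,.5)"
```

```text
C [-11.4 -48.6] q from block 0.85
scene pointer? [181.8 223. ] r 160 q 0.726 rgb [168 115  76] 20.5
scene pointer? [176.4 211.2] r 180 q 0.403 rgb [128  40  38] 5.5
scene pointer? [202.5 187. ] r 183 q -0.362 rgb [118  87  64] 41.0
tcp [624.9 -87.7 238. ] psi 0.496 | x 0.0020 y -0.0140 z -0.0020 twist -0.004 F [-7.4 -4.1  5. ] w 25.1 t 23.48
scene pointer? [181.6 223. ] r 160 q 0.725 rgb [168 115  77] 21.5
scene pointer? [176.5 211. ] r 180 q 0.399 rgb [129  38  37] 6.0
scene pointer? [202.2 186.8] r 184 q -0.362 rgb [119  90  67] 34.5
tcp [624.9 -87.7 238.1] psi 0.496 | x 0.0020 y -0.0140 z -0.0019 twist -0.004 F [-7.6 -4.8  5.8] w 25.1 t 23.62
scene pointer? [181.6 223. ] r 160 q 0.725 rgb [168 115  76] 19.5
scene pointer? [176.4 211.2] r 180 q 0.403 rgb [127  35  34] 5.5
scene pointer? [202.4 186.9] r 184 q -0.362 rgb [115  84  61] 40.0
tcp [624.8 -87.7 238. ] psi 0.496 | x 0.0019 y -0.0139 z -0.0020 twist -0.004 F [-8.2 -4.6  4.8] w 25.2 t 23.77
scene pointer? [181.8 223. ] r 160 q 0.726 rgb [168 112  72] 20.5
scene pointer? [176.4 211.2] r 180 q 0.403 rgb [125  31  29] 5.5
scene pointer? [202.2 187. ] r 183 q -0.358 rgb [114  85  61] 43.0
tcp [624.8 -87.7 238.1] psi 0.496 | x 0.0019 y -0.0139 z -0.0019 twist -0.004 F [-8.  -4.7  5.4] w 25.2 t 23.93
scene pointer? [181.8 223. ] r 160 q 0.726 rgb [167 115  75] 20.5
scene pointer? [176.2 211.4] r 180 q 0.41 rgb [126  36  36] 4.5
scene pointer? [201.9 187.1] r 184 q -0.354 rgb [119  89  66] 38.5
tcp [624.8 -87.7 238.1] psi 0.496 | x 0.0020 y -0.0139 z -0.0019 twist -0.004 F [-7.9 -5.5  4.3] w 25.6 t 24.27
```

The joint value holds steady at about 0.726, inside the green marks (0.57–0.82 as measured). The push is about 9 N and the grip is closed on the block.

```bash
python3 -c "
from h import *
print(robot.sign_off())"
```

```text
the job is handed in; nothing more can be done
None
```

I wiped all three chips off the deck with the held scraper block. With the same block I then pushed the idler arm past its click, and handed the job in at about 24.3 s with the arm still held compressed. The sign-off reported no verdict.

**Pointer and hold:** in the scene image the pointer read about joint 0.726. The green marks measured 0.57 to 0.82, so it is well inside them. It stayed steady to 0.001 over 0.8 s, with a push of about 9 N and the jaws closed at 25 mm on the block.

**Chips:** brown stopped against the deck edge after the main wipe, so I swept once more with the block along that side at table level. Red and grey were carried further along, but brown did not move. Intersecting the two camera views put brown about 7 mm above the table; red and grey were judged from the picture only. I did not re-check the chips after the push, but nothing went near them.

**Checks that disagreed:**
- **Joint value from the block's position:** this read higher than the image (limited to 0.85), because the tool tilted a few degrees under the load. I relied on the image.
- **Sagging under load:** rows with no motion let the arm slip back to about 0.62. I pushed again and ended on a pushing row.
- **Contact height:** the block met the deck about 5 mm higher than the grasp height implied. I did not find out why; it may have sat slightly pitched in the grip.

The lighthouse, tape roll and rock were not touched as far as I could tell, though I did not measure them again at the end.

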